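# Sort cushioned lamp feet by feel

## Robot

A 6-joint arm with a two-finger parallel gripper is mounted at the origin on the work surface. World frame = base frame: x ahead of the robot, y to its left, z up, the work surface at z = 0. Lengths are in m, angles in rad, forces in N, time in s.
With the tool pointing down it reaches from about 0.4 to 0.825 m from the base axis. Payload 7 kg.
Tool frame: the origin (TCP) lies between the finger pads; the fingertips stand 19 mm ahead of it and the grasp point (between the pads) is the TCP (ctrl.tcp_to_tips is the distance from the TCP to the fingertips, in m); z points along the fingers, y is the line along which they close (so a half turn about z gives the same grasp; the last joint's range is limited). The gripper opens to 88 mm and grips with 3 to 60 N. Pads are 19 mm wide; open, the fingers measure 130 mm over their backs; the gripper's body (78 mm by 193 mm) begins 47 mm behind the grasp point.
Start: joints at [1.389, 0.359, 0.012, 0, -1.224, -0.288], TCP at [0.306, 0.602, 0.246] pointing down, gripper open.
Joint ranges: [-3.07, 3.07], [-1.43, 2.12], [-1.02, 1.25], [-3.03, 1.67], [-3.05, -0], [-3.03, 3.03]. Speed limits (rad/s): [2.39, 2.39, 3.01, 3.14, 3.14, 3.14].

## Interface

Orientations are given as a rotation vector (axis times angle).
In Python, from plant import ctrl gives the robot as it stands.
- The arm moves only by the tool jog_arm, never from a script. Its argument "moves" is a list of rows, each a list of 7 numbers: the turn, a rotation vector about the tool's x, y, z in degrees, then the shift along the tool's x, y, z in m, then the closure, from 0 (fully open) to 1 (shut). A call has 1 to 10 rows; each row shifts and turns the commanded pose from where the row before left it, along the tool's axes as they then stand; what a row does not reach is not made up. A row lasts 1/12 s, in which the tool goes at most 41.7 mm and 7.16 degrees, less where a joint would pass 70% of its speed; a pose out of reach is approached as far as the arm can. A call with a gripper value outside its range is refused whole. The fingers move at their own pace and stop on an object; the grip force is fixed at half the most. Time passes only in rows, so rows that do not move let the fingers close. It gives the time, the measured TCP pose, the force, the opening and the grip force at its end, in the units of the state.
- ctrl.state(): the state, without advancing time (a new reading comes with each control period).
- ctrl.get_image(name): name is "side" or "top" or "wrist"; returns the picture (400x640x3 uint8, red, green, blue); there is no depth.
- ctrl.get_calibration(name): a dict with "mtx" (3x3 intrinsics, pixels), "world_from_camera" (4x4, takes a point from camera to world coordinates); the wrist camera has in their place "tool_from_camera" (4x4, takes a point from camera to tool coordinates, whose origin is the TCP and whose axes are the flange's). Camera axes: x right, y down, z forward; pixel columns grow to the right and rows downward; lengths in m; the calibration is good to about 2 mm. A picture is of the moment at which its call begins: read the wrist's pose just before it. get_calibration takes no time and is no camera call.
- ctrl.close_job(): hands the job in; it is judged then, once.
The state is a dict: "time": time; "joint_pos": joint angles; "joint_vel": joint speeds; "tau": joint torques, N m; "position": TCP position; "ee_rot": TCP orientation; "ft_force": force on the tool from outside, world axes, zero at the start; "wrist_torque": the same for the moment, N m; "gripper_width": opening from 0.0 (shut) to 1.0 (fully open); "finger_force": force on a finger pad.
Only numpy, scipy, OpenCV 4.12 (cv2) and the standard library are available. Lean on these libraries where they do the work, as an engineer would, in place of code of your own. Each camera call takes 0.05 s, during which the arm holds its last target. There are 200 camera calls.

## Task

The three cushioned feet on the tray look alike but have aged differently: going from left to right as the robot sees them, press each cushion straight down by about 6 mm where it stands, without bottoming it, and feel how hard it pushes back. Then seat the firmest foot, cushion up, fully home in the empty recess of the upturned lamp plinth and stand the softest one upright in the brass dish; set them down gently, never dropping them. Leave the middling foot standing in its place on the tray, and do not disturb the other things.

Things in the scene. Friction and masses are not known exactly. Their poses are not given: they have to be found in the camera images.
- tray: shallow brown wooden tray, fixed, 135 mm (its x) by 360 mm (its y), floor 6 mm above the table, rim 14 mm high, 6 mm thick. Origin: centre of its underside. Turned at most 0.15 rad. Cushions resist with 0.5 N plus 0.5 (softest), 1.1 (middling) or 1.8 N per mm (firmest); which is where can only be felt. Grasp them with the fingers ahead and behind (along the tray's x)
- spot_left (a point): left spot on the tray's floor, +120 mm along the tray's y (+y is left for the robot). A loose cushioned foot stands upright on it, centred within 1 mm: light-wood cylinder 44 mm across, 30 mm high, about 0.18 kg, with a sprung black rubber cushion on top, 30 mm across, its free top face 46 mm above this point. The cushion goes straight down when pressed and bottoms hard at 12 mm
- spot_middle (a point): middle spot on the tray's floor, 0 mm along the tray's y (+y is left for the robot). A loose cushioned foot stands upright on it, centred within 1 mm: light-wood cylinder 44 mm across, 30 mm high, about 0.18 kg, with a sprung black rubber cushion on top, 30 mm across, its free top face 46 mm above this point. The cushion goes straight down when pressed and bottoms hard at 12 mm
- spot_right (a point): right spot on the tray's floor, -120 mm along the tray's y (+y is left for the robot). A loose cushioned foot stands upright on it, centred within 1 mm: light-wood cylinder 44 mm across, 30 mm high, about 0.18 kg, with a sprung black rubber cushion on top, 30 mm across, its free top face 46 mm above this point. The cushion goes straight down when pressed and bottoms hard at 12 mm
- plinth: square brown wooden lamp plinth, upside down, fixed, 170 x 170 x 24 mm; origin: centre of its underside. Two feet are fitted, cushions up, tops 60 mm over the table, centred 67.5 mm beyond the empty recess along its x and 45 mm to either side along its y. The third recess, on the side nearest the robot, is empty. Grasping along the plinth's y leaves room for the fingers
- recess (a point): centre of the floor of the plinth's empty round recess, 14 mm above the table; 46 mm across, 10 mm deep thin pale felt on its floor, 1.5 mm chamfer at its mouth, 45 mm from the plinth's centre along its -x
- dish: square brass catch-all dish, fixed, 150 x 150 mm outside, rim 22 mm high, wall and floor 4 mm thick. Origin: centre of its underside. Plinth and dish stand beyond the tray, one to the left and one to the right, either way round
- drawer_knob: turned dark metal drawer knob, 22 mm across, 25 mm high, standing on the tray; origin: centre of its underside (bystander)
- wood_plug: small domed wooden plug, 22 mm across, 14 mm high, standing on the tray; origin: centre of its underside (bystander)
- candle: candle in a glass, 68 mm across, 75 mm high, origin: centre of its underside, beyond the tray between plinth and dish (bystander)
- mug: white mug, 80 mm across, 90 mm high, origin: centre of its underside (bystander)
- matchbox: cardboard matchbox 36 x 55 x 16 mm, origin: centre of its underside (bystander)
- remote: black remote control 160 x 45 x 18 mm, origin: centre of its underside (bystander)
- books: two lying books, 150 x 210 mm, 40 mm high, origin: centre of the underside (bystander)
Things that resemble listed ones, but are neither listed nor needed, are in the scene too. What is shaped like the plinth but pink or red is not meant.

How it is judged:
On the way, in this order (a step that is already met when the one before it is completed fails the run):
1. the cushion of the foot on the left spot is pressed by the fingers to at least 5 mm (((distance between cap_mid_c0 and foot_mid_c0 below 0.019 m and horizontal distance between foot_mid_c0 and spot_left below 0.03 m and contact force between the fingers and cap_mid_c0 above 0.3 N) or (distance between cap_firm_c0 and foot_firm_c0 below 0.019 m and horizontal distance between foot_firm_c0 and spot_left below 0.03 m and contact force between the fingers and cap_firm_c0 above 0.3 N) or (distance between cap_soft_c0 and foot_soft_c0 below 0.019 m and horizontal distance between foot_soft_c0 and spot_left below 0.03 m and contact force between the fingers and cap_soft_c0 above 0.3 N))), for 0.1 s.
2. the cushion of the foot on the middle spot is pressed by the fingers to at least 5 mm (((distance between cap_mid_c0 and foot_mid_c0 below 0.019 m and horizontal distance between foot_mid_c0 and spot_middle below 0.03 m and contact force between the fingers and cap_mid_c0 above 0.3 N) or (distance between cap_firm_c0 and foot_firm_c0 below 0.019 m and horizontal distance between foot_firm_c0 and spot_middle below 0.03 m and contact force between the fingers and cap_firm_c0 above 0.3 N) or (distance between cap_soft_c0 and foot_soft_c0 below 0.019 m and horizontal distance between foot_soft_c0 and spot_middle below 0.03 m and contact force between the fingers and cap_soft_c0 above 0.3 N))), for 0.1 s.
3. the cushion of the foot on the right spot is pressed by the fingers to at least 5 mm (((distance between cap_mid_c0 and foot_mid_c0 below 0.019 m and horizontal distance between foot_mid_c0 and spot_right below 0.03 m and contact force between the fingers and cap_mid_c0 above 0.3 N) or (distance between cap_firm_c0 and foot_firm_c0 below 0.019 m and horizontal distance between foot_firm_c0 and spot_right below 0.03 m and contact force between the fingers and cap_firm_c0 above 0.3 N) or (distance between cap_soft_c0 and foot_soft_c0 below 0.019 m and horizontal distance between foot_soft_c0 and spot_right below 0.03 m and contact force between the fingers and cap_soft_c0 above 0.3 N))), for 0.1 s.
At the end, for the whole second after the job is handed in: firmest foot in the recess, cushion up: within 4 mm of centre, 3 mm of the floor, tilt under 0.07 rad; softest upright (0.15 rad) on the dish floor, within 60 mm of its centre along each side; middling one upright within 25 mm of its start; all at rest (horizontal distance between foot_firm_c0 and recess below 0.004 m and z of foot_firm_c0 in the frame of recess below 0.018 m and angle between foot_firm_c0's own z axis and vertical below 0.07 rad and x of foot_soft_c0 in the frame of dish between -0.06 and 0.06 m and y of foot_soft_c0 in the frame of dish between -0.06 and 0.06 m and z of foot_soft_c0 in the frame of dish below 0.024 m and angle between each of foot_soft_c0, foot_mid_c0's own z axis and vertical below 0.15 rad and distance of foot_mid_c0 from where it was at the start of the episode below 0.025 m and z of cap_firm_c0 in the frame of recess above 0.03 m and z of cap_soft_c0 in the frame of dish above 0.03 m); the robot touches nothing.
It fails at once if a cushion is bottomed (pressed more than 11 mm) or pressed with more than 24 N (distance between cap_mid_c0 and foot_mid_c0 below 0.013 m or contact force between anything else and cap_mid_c0 above 24 N or distance between cap_firm_c0 and foot_firm_c0 below 0.013 m or contact force between anything else and cap_firm_c0 above 24 N or distance between cap_soft_c0 and foot_soft_c0 below 0.013 m or contact force between anything else and cap_soft_c0 above 24 N).
It fails at once if a foot is dropped: off the fingers more than 18 mm above where it would rest in the dish, or above the plinth's top elsewhere ((height (world z) of foot_mid_c0 above 0.037 m and contact force between the fingers and foot_mid_c0 below 0.05 N and horizontal distance between foot_mid_c0 and dish below 0.085 m) or (height (world z) of foot_mid_c0 above 0.057 m and contact force between the fingers and foot_mid_c0 below 0.05 N and horizontal distance between foot_mid_c0 and dish below 3 m) or (height (world z) of foot_firm_c0 above 0.037 m and contact force between the fingers and foot_firm_c0 below 0.05 N and horizontal distance between foot_firm_c0 and dish below 0.085 m) or (height (world z) of foot_firm_c0 above 0.057 m and contact force between the fingers and foot_firm_c0 below 0.05 N and horizontal distance between foot_firm_c0 and dish below 3 m) or (height (world z) of foot_soft_c0 above 0.037 m and contact force between the fingers and foot_soft_c0 below 0.05 N and horizontal distance between foot_soft_c0 and dish below 0.085 m) or (height (world z) of foot_soft_c0 above 0.057 m and contact force between the fingers and foot_soft_c0 below 0.05 N and horizontal distance between foot_soft_c0 and dish below 3 m)).
It fails at once if a foot is slammed or jammed: over 35 N between it and the plinth, dish or tray (contact force between any of foot_mid_c0, foot_firm_c0, foot_soft_c0 and plinth above 35 N or contact force between any of foot_mid_c0, foot_firm_c0, foot_soft_c0 and dish above 35 N or contact force between any of foot_mid_c0, foot_firm_c0, foot_soft_c0 and tray above 35 N).
It fails at once if a bystander is moved by more than 25 mm (distance of any of drawer_knob, wood_plug, candle, mug, matchbox, remote, books from where it was at the start of the episode above 0.025 m).
It also fails if it takes over 72 s, if anything falls off the work surface, if the arm or the gripper's body presses on something with over 40 N, if the wrist force passes 120 N, or if a joint passes its speed limit or range.

## Working session

There is one attempt and no reset: what is moved stays moved. The work goes in short steps, Python scripts to look and compute and a tool call to move; the robot and the scene stay as the last step left them, time stands still between calls to the robot, and variables do not carry over. Pictures are saved under pics/ and viewed, at most 10 in all, crops included, and the job is handed in when it is done.

Besides the shell and the picture viewer there is one more tool, called in YAML: its name, and indented under it one key for each argument. jog_arm: Moves the arm, as the interface text tells. Its arguments: {"type":"object","properties":{"moves":{"type":"array","items":{"type":"array","items":{"type":"number"}}}},"required":["moves"]}

```bash
ls; mkdir -p pics; python3 - <<'E'
from plant import ctrl
import cv2,numpy as np
np.set_printoptions(precision=4,suppress=True)
s=ctrl.state();print(s)
for n in("top","side","wrist"):
    im=ctrl.get_image(n);cv2.imwrite(f"pics/{n}0.png",im[:,:,::-1]);np.save(f"pics/{n}0.npy",im)
    print(n,ctrl.get_calibration(n))
E
```

```text
pics
{'time': 0.0, 'joint_pos': array([ 1.3891,  0.3594,  0.011 , -0.0003, -1.2241, -0.2881]), 'joint_vel': array([-0.0011, -0.001 , -0.0008, -0.0006,  0.0007, -0.0003]), 'tau': array([ -0.0012, -58.2705,  29.3058,   6.9972,   0.0067,  -0.0002]), 'position': array([0.3054, 0.6015, 0.2446]), 'ee_rot': array([ 3.0537, -0.731 , -0.0003]), 'ft_force': array([-0.0637,  1.0041, -0.1322]), 'wrist_torque': array([ 0.0005, -0.0058, -0.025 ]), 'finger_force': 0.0, 'gripper_width': 0.9983227325044252}
top {'mtx': array([[449.342 ,   0.    , 313.9935],
       [  0.    , 449.342 , 195.8074],
       [  0.    ,   0.    ,   1.    ]]), 'world_from_camera': array([[ 0.0043, -0.9911,  0.133 ,  0.3121],
       [-1.    , -0.0048, -0.0038,  0.0753],
       [ 0.0044, -0.133 , -0.9911,  1.4908],
       [ 0.    ,  0.    ,  0.    ,  1.    ]])}
side {'mtx': array([[392.3458,   0.    , 325.3846],
       [  0.    , 392.3458, 202.1223],
       [  0.    ,   0.    ,   1.    ]]), 'world_from_camera': array([[ 0.905 , -0.2147,  0.3673,  0.1063],
       [-0.4251, -0.4244,  0.7995, -0.8322],
       [-0.0158, -0.8797, -0.4753,  0.5896],
       [ 0.    ,  0.    ,  0.    ,  1.    ]])}
wrist {'mtx': array([[288.0514,   0.    , 316.4277],
       [  0.    , 288.0514, 197.9007],
       [  0.    ,   0.    ,   1.    ]]), 'tool_from_camera': array([[ 0.0005, -0.9534, -0.3016,  0.0814],
       [ 1.    ,  0.0001,  0.0013,  0.0007],
       [-0.0013, -0.3016,  0.9534, -0.1396],
       [ 0.    ,  0.    ,  0.    ,  1.    ]])}
```

View pics/top0.png

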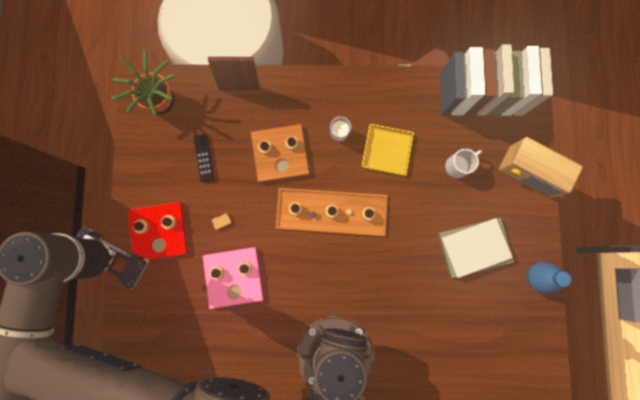

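View pics/side0.png

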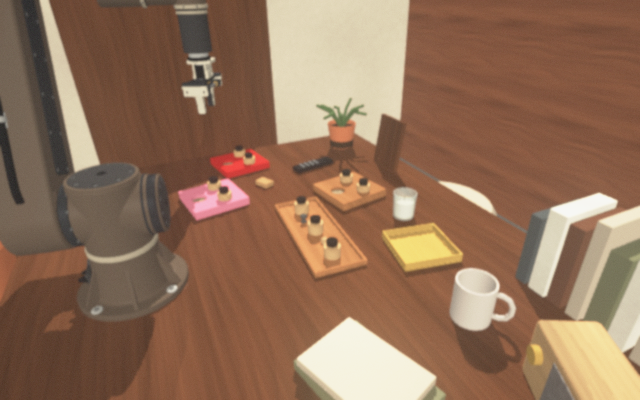

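The top view shows the tray at about (332,212), with feet at (295,208), (331,211) and (369,213) and bystanders between them. The brown plinth is at (281,153) with its recess at (281,166), the dish is at (388,150) and the candle is at (340,128). The side view agrees; pink and red are decoys.

```bash
cat > h.py <<'E'
import numpy as np,cv2
from scipy.spatial.transform import Rotation as R
from plant import ctrl
np.set_printoptions(precision=4,suppress=True)
def cam(name,st=None):
    c=ctrl.get_calibration(name)
    if name!="wrist": return c["mtx"],c["world_from_camera"]
    T=np.eye(4);T[:3,:3]=R.from_rotvec(st["ee_rot"]).as_matrix();T[:3,3]=st["position"]
    return c["mtx"],T@c["tool_from_camera"]
def toplane(KT,px,z):
    K,T=KT;px=np.atleast_2d(px).astype(float)
    d=np.c_[px,np.ones(len(px))]@np.linalg.inv(K).T@T[:3,:3].T
    return T[:3,3]+d*((z-T[2,3])/d[:,2])[:,None]
def topix(KT,P):
    K,T=KT;p=(np.atleast_2d(P)-T[:3,3])@T[:3,:3]@K.T
    return p[:,:2]/p[:,2:]
def blobs(m,lo,hi):
    n,l,s,c=cv2.connectedComponentsWithStats(m.astype(np.uint8))
    return [(c[i],s[i,4],(l==i)) for i in range(1,n) if lo<=s[i,4]<=hi]
E
python3 - <<'E'
from h import *
im=np.load("pics/top0.npy");KT=cam("top")
hsv=cv2.cvtColor(im,cv2.COLOR_RGB2HSV)
for u,v in((281,180-5),(300,225),(388,150),(230,280)):print((u,v),hsv[v,u],im[v,u])
# bright orange wood / yellow, by region
for nm,(u0,u1,v0,v1),z,cond in(("tray",(265,400,180,245),.014,lambda h:(h[...,2]>165)),("plinth",(240,320,115,190),.024,lambda h:(h[...,2]>165)),("dish",(355,420,115,185),.022,lambda h:(h[...,0]>18)&(h[...,2]>120))):
    m=np.zeros(im.shape[:2],bool);m[v0:v1,u0:u1]=cond(hsv[v0:v1,u0:u1])
    b=max(blobs(m,50,1e5),key=lambda b:b[1]);ct=cv2.findContours(b[2].astype(np.uint8),0,2)[0][0][:,0]
    P=toplane(KT,ct,z)[:,:2]; r=cv2.minAreaRect((P*1000).astype(np.float32));print(nm,b[1],r,hsv[v0,u0])
g=im.max(2)
for nm,(u0,u1,v0,v1),z in(("tray",(280,385,195,222),.052),("plinth",(255,305,135,160),.060)):
    m=np.zeros(im.shape[:2],bool);m[v0:v1,u0:u1]=g[v0:v1,u0:u1]<70
    for b in blobs(m,15,300):print(nm,b[0],b[1],toplane(KT,b[0],z))
cv2.imwrite("pics/z.png",cv2.resize(im[110:250,230:430,::-1],(800,560),interpolation=cv2.INTER_CUBIC))
E
```

```text
(281, 175) [ 13 180 227] [227 138  67]
(300, 225) [ 14 177 234] [234 145  72]
(388, 150) [ 22 194 242] [242 195  58]
(230, 280) [173 124 228] [228 117 142]
tray 4219 ((459.54473876953125, 12.943557739257812), (362.407470703125, 138.07940673828125), 86.42778015136719) [ 13 176 172]
plinth 2265 ((655.7646484375, 186.84140014648438), (173.44744873046875, 172.5047607421875), 9.12020206451416) [ 12 167 133]
dish 2000 ((667.4595947265625, -174.8662567138672), (151.76194763183594, 152.411865234375), 78.63224792480469) [ 11 175 131]
```

View pics/z.png

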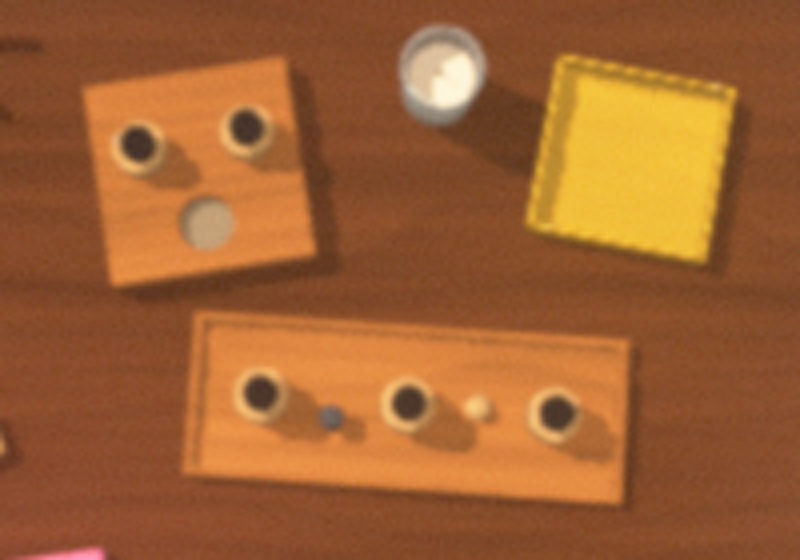

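Sizes match the stated ones: tray 362×138, plinth 173, dish 152. I'll rotate first, then move above the left foot with the fingers shut.

```bash
cat >> h.py <<'E'
def go(x,y,z,yaw_ty=None):
    """tool y heading wanted (deg, world); prints turn about tool z, then shift in turned tool axes"""
    s=ctrl.state();M=R.from_rotvec(s["ee_rot"]).as_matrix()
    h=np.degrees(np.arctan2(M[1,1],M[0,1]));a=0
    if yaw_ty is not None:
        a=-((yaw_ty-h+180)%360-180); M=M@R.from_rotvec([0,0,np.radians(a)]).as_matrix()
    d=np.array([x,y,z])-s["position"]
    print("heading",h,"turn z",a,"shift(mm)",1000*M.T@d,"tilt",np.degrees(np.arccos(-M[2,2])),"pos",s["position"],"j6",s["joint_pos"][5],"F",s["ft_force"],"t",s["time"],"w",s["gripper_width"])
E
python3 -c "
from h import *
go(.467,.133,.17,176.43)"
```

```text
heading -116.92063169486563 turn z 66.64936830513437 shift(mm) [ 457.5032 -190.4422   75.3274] tilt 0.07199354555204517 pos [0.3054 0.6016 0.2448] j6 -0.2880837742012585 F [-0.0568 -0.2826 -0.3925] t 0.15 w 0.9975640871612226
```

jog_arm:
  moves:
    - [0,0,6.7,0,0,0,1]
    - [0,0,6.7,0,0,0,1]
    - [0,0,6.7,0,0,0,1]
    - [0,0,6.7,0,0,0,1]
    - [0,0,6.7,0,0,0,1]
    - [0,0,6.7,0,0,0,1]
    - [0,0,6.7,0,0,0,1]
    - [0,0,6.7,0,0,0,1]
    - [0,0,6.7,0,0,0,1]
    - [0,0,6.4,0,0,0,1]

```text
time: 0.98
position: [0.3055, 0.6017, 0.2451]
ee_rot: [2.143, -2.296, 0.0]
ft_force: [-0.3, -1.4, -0.3]
gripper_width: 0.302
finger_force: 0.0
```

jog_arm:
  moves:
    - [0,0,0,0.028,-0.012,0.004,1]
    - [0,0,0,0.028,-0.012,0.004,1]
    - [0,0,0,0.028,-0.012,0.004,1]
    - [0,0,0,0.028,-0.012,0.004,1]
    - [0,0,0,0.028,-0.012,0.005,1]
    - [0,0,0,0.028,-0.012,0.005,1]
    - [0,0,0,0.028,-0.012,0.005,1]
    - [0,0,0,0.028,-0.012,0.005,1]
    - [0,0,0,0.028,-0.012,0.005,1]
    - [0,0,0,0.028,-0.012,0.005,1]

```text
time: 1.82
position: [0.4078, 0.3133, 0.1993]
ee_rot: [2.15, -2.29, -0.0]
ft_force: [0.5, 0.1, 0.1]
gripper_width: 0.0
finger_force: 0.0
```

jog_arm:
  moves:
    - [0,0,0,0.028,-0.012,0.005,1]
    - [0,0,0,0.028,-0.012,0.005,1]
    - [0,0,0,0.028,-0.012,0.005,1]
    - [0,0,0,0.028,-0.012,0.005,1]
    - [0,0,0,0.028,-0.012,0.005,1]
    - [0,0,0,0.028,-0.01,0.005,1]
    - [0,0,0,0.01,0,0,1]
    - [0,0,0,0,0,0,1]
    - [0,0,0,0,0,0,1]

```text
time: 2.57
position: [0.4664, 0.1325, 0.1696]
ee_rot: [-2.148, 2.292, -0.0]
ft_force: [-0.9, 0.7, 0.7]
gripper_width: 0.003
finger_force: 0.0
```

```bash
python3 - <<'E'
from h import *
go(.467,.133,.17,176.43)
st=ctrl.state();im=ctrl.get_image("wrist");np.save("pics/w1.npy",im);np.save("pics/w1s.npy",np.r_[st["position"],st["ee_rot"]])
KT=cam("wrist",st)
print(topix(KT,[[.467,.133,.052],[.4595,.013,.052],[.452,-.107,.052],[.6116,.18,.014]]))
cv2.imwrite("pics/w1.png",im[:,:,::-1])
E
```

```text
heading 176.2977269387914 turn z -0.1322730612085934 shift(mm) [-0.5734 -0.6114 -0.3557] tilt 0.007818662346814368 pos [0.4664 0.1325 0.1696] j6 -0.7481070915229677 F [-0.9307  0.7429  0.7359] t 2.5667 w 0.0030738225735278727
[[ 314.679   199.8328]
 [ 314.1509   59.0312]
 [ 313.4301 -133.1326]
 [ 189.0373  237.1199]]
```

View pics/w1.png

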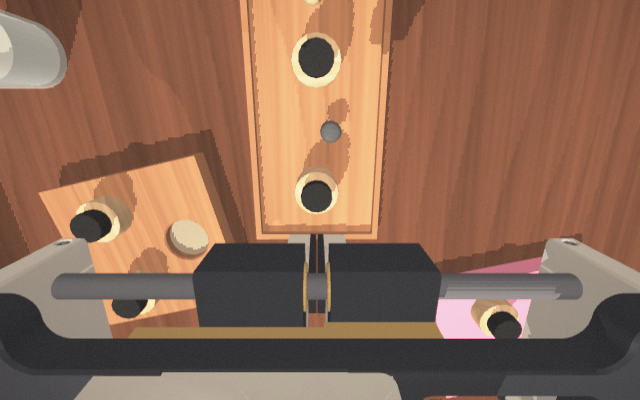

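The wrist view shows caps at (316,196) and (316,57) and the recess at (189,237), within a few pixels of the predictions. I'll refine numerically.

```bash
python3 - <<'E'
from h import *
im=np.load("pics/w1.npy");a=np.load("pics/w1s.npy");KT=cam("wrist",dict(position=a[:3],ee_rot=a[3:]))
m=np.zeros(im.shape[:2],bool);m[20:225,280:350]=im[20:225,280:350].max(2)<60
for b in blobs(m,150,3000):
    ct=cv2.findContours(b[2].astype(np.uint8),0,2)[0][0];e=cv2.fitEllipse(ct);P=toplane(KT,ct[:,0],.052)
    print(b[0],b[1],e,toplane(KT,e[0],.052),np.ptp(P,0))
# recess: pale (low saturation) region
hsv=cv2.cvtColor(im,cv2.COLOR_RGB2HSV)
m=np.zeros(im.shape[:2],bool);m[210:262,160:215]=(hsv[210:262,160:215,1]<110)
for b in blobs(m,100,4000):
    ct=cv2.findContours(b[2].astype(np.uint8),0,2)[0][0];e=cv2.fitEllipse(ct);P=toplane(KT,ct[:,0],.014);print("rec",b[0],b[1],e,toplane(KT,[e[0]],.014),np.ptp(P,0))
E
```

```text
rec [188.5481 236.8358] 1060 ((188.4057159423828, 236.73365783691406), (31.77955436706543, 40.83300018310547), 122.59799194335938) [[0.6122 0.1795 0.014 ]] [0.0424 0.0427 0.    ]
rec [209.9206 255.373 ] 126 ((209.21388244628906, 259.0122985839844), (9.929353713989258, 95.66878509521484), 36.29914093017578) [[0.5939 0.2088 0.014 ]] [0.0175 0.0215 0.    ]
```

```bash
python3 - <<'E'
from h import *
im=np.load("pics/w1.npy");a=np.load("pics/w1s.npy");KT=cam("wrist",dict(position=a[:3],ee_rot=a[3:]))
print(im[196,316],im[57,316])
g=im.max(2);m=np.zeros(im.shape[:2],bool);m[20:225,285:345]=g[20:225,285:345]<85
for b in blobs(m,100,3000):
    ct=cv2.findContours(b[2].astype(np.uint8),0,2)[0][0];e=cv2.fitEllipse(ct);P=toplane(KT,ct[:,0],.052)
    print(b[0],b[1],e,toplane(KT,e[0],.052),np.ptp(P,0))
E
```

```text
[64 61 57] [64 63 59]
[315.8039  57.2544] 1081 ((315.8419494628906, 57.26019287109375), (34.07370376586914, 38.54300308227539), 0.3064917027950287) [[0.458  0.0118 0.052 ]] [0.028  0.0289 0.    ]
[315.9783 195.8412] 737 ((316.0635681152344, 195.8002166748047), (29.469240188598633, 30.38631820678711), 22.584259033203125) [[0.4654 0.1291 0.052 ]] [0.0274 0.0296 0.    ]
```

jog_arm:
  moves:
    - [0,0,0,0.0015,0,0.02,1]
    - [0,0,0,0,0,0.02,1]
    - [0,0,0,0,0,0.02,1]
    - [0,0,0,0,0,0.02,1]
    - [0,0,0,0,0,0.012,1]
    - [0,0,0,0,0,0,1]
    - [0,0,0,0,0,0,1]
    - [0,0,0,0,0,0,1]

```text
time: 3.28
position: [0.4668, 0.1323, 0.0784]
ee_rot: [-2.151, 2.288, -0.001]
ft_force: [0.1, 0.8, -0.0]
gripper_width: 0.0
finger_force: 0.0
```

jog_arm:
  moves:
    - [0,0,0,0,0,0.003,1]
    - [0,0,0,0,0,0.003,1]
    - [0,0,0,0,0,0,1]
    - [0,0,0,0,0,0,1]

```text
time: 3.62
position: [0.4662, 0.1313, 0.0717]
ee_rot: [-2.15, 2.29, -0.0]
ft_force: [0.7, 0.0, 0.9]
gripper_width: 0.005
finger_force: 0.0
```

jog_arm:
  moves:
    - [0,0,0,0,0,0.003,1]
    - [0,0,0,0,0,0,1]
    - [0,0,0,0,0,0,1]
    - [0,0,0,0,0,0,1]

```text
time: 3.95
position: [0.4665, 0.1314, 0.0689]
ee_rot: [-2.15, 2.29, -0.0]
ft_force: [-1.2, -0.1, 3.7]
gripper_width: 0.004
finger_force: 2.3
```

jog_arm:
  moves:
    - [0,0,0,0,0,0.0025,1]
    - [0,0,0,0,0,0,1]
    - [0,0,0,0,0,0,1]

```text
time: 4.2
position: [0.4666, 0.1314, 0.0666]
ee_rot: [-2.15, 2.29, -0.001]
ft_force: [-1.1, -0.2, 8.5]
gripper_width: 0.0
finger_force: 4.4
```

jog_arm:
  moves:
    - [0,0,0,0,0,0.002,1]
    - [0,0,0,0,0,0,1]
    - [0,0,0,0,0,0,1]
    - [0,0,0,0,0,0,1]

```text
time: 4.53
position: [0.4666, 0.1314, 0.0649]
ee_rot: [-2.15, 2.289, -0.001]
ft_force: [-2.9, -0.2, 12.2]
gripper_width: 0.005
finger_force: 5.9
```

```bash
python3 -c "
from h import *
go(.466,.131,.064,176.43)"
```

```text
heading 176.4033529756639 turn z -0.0266470243361141 shift(mm) [0.4544 0.5545 0.8544] tilt 0.0515304793581179 pos [0.4666 0.1314 0.0649] j6 -0.7447626663895985 F [-2.8734 -0.2075 12.2425] t 4.5333 w 0.0046332679938221365
```

Left is firm: 12.2 N at about 6.5 mm, slope about 2 N/mm. Next is the middle.

jog_arm:
  moves:
    - [0,0,0,0,0,-0.013,1]
    - [0,0,0,0,0,-0.015,1]
    - [0,0,0,0.02,0,0,1]
    - [0,0,0,0.025,0,0,1]
    - [0,0,0,0.025,0,0,1]
    - [0,0,0,0.025,0,0,1]
    - [0,0,0,0.024,0,0,1]
    - [0,0,0,0,0,0.009,1]
    - [0,0,0,0,0,0.009,1]
    - [0,0,0,0,0,0,1]

```text
time: 5.37
position: [0.4577, 0.0121, 0.0723]
ee_rot: [2.147, -2.29, -0.002]
ft_force: [0.1, 0.5, -1.6]
gripper_width: 0.005
finger_force: 0.0
```

jog_arm:
  moves:
    - [0,0,0,0,0,0.003,1]
    - [0,0,0,0,0,0,1]
    - [0,0,0,0,0,0,1]
    - [0,0,0,0,0,0,1]

```text
time: 5.7
position: [0.4588, 0.013, 0.0712]
ee_rot: [-2.151, 2.289, -0.0]
ft_force: [0.3, 0.1, 0.9]
gripper_width: 0.004
finger_force: 0.2
```

jog_arm:
  moves:
    - [0,0,0,0,0,0.003,1]
    - [0,0,0,0,0,0,1]
    - [0,0,0,0,0,0,1]
    - [0,0,0,0,0,0,1]

```text
time: 6.03
position: [0.4591, 0.0128, 0.0683]
ee_rot: [-2.15, 2.29, -0.0]
ft_force: [0.8, 1.1, 2.2]
gripper_width: 0.003
finger_force: 0.9
```

jog_arm:
  moves:
    - [0,0,0,0,0,0.0035,1]
    - [0,0,0,0,0,0,1]
    - [0,0,0,0,0,0,1]
    - [0,0,0,0,0,0,1]

```text
time: 6.37
position: [0.4591, 0.0127, 0.0647]
ee_rot: [-2.15, 2.29, -0.0]
ft_force: [-0.3, 3.1, 3.5]
gripper_width: 0.007
finger_force: 1.8
```

Middle is soft: 3.5 N at about 6.3 mm.

jog_arm:
  moves:
    - [0,0,0,0,0,-0.013,1]
    - [0,0,0,0,0,-0.015,1]
    - [0,0,0,0.02,0,0,1]
    - [0,0,0,0.025,0,0,1]
    - [0,0,0,0.025,0,0,1]
    - [0,0,0,0.025,0,0,1]
    - [0,0,0,0.025,0,0,1]
    - [0,0,0,0,0,0.009,1]
    - [0,0,0,0,0,0.009,1]
    - [0,0,0,0,0,0,1]

```text
time: 7.2
position: [0.4494, -0.1076, 0.0726]
ee_rot: [2.146, -2.29, -0.004]
ft_force: [-0.4, -0.2, -0.5]
gripper_width: -0.0
finger_force: 0.0
```

jog_arm:
  moves:
    - [0,0,0,0,0,0.004,1]
    - [0,0,0,0,0,0,1]
    - [0,0,0,0,0,0,1]
    - [0,0,0,0,0,0,1]

```text
time: 7.53
position: [0.4511, -0.1068, 0.0707]
ee_rot: [2.151, -2.289, -0.0]
ft_force: [-0.7, -0.5, 0.2]
gripper_width: 0.009
finger_force: 0.5
```

jog_arm:
  moves:
    - [0,0,0,0,0,0.003,1]
    - [0,0,0,0,0,0,1]
    - [0,0,0,0,0,0,1]

```text
time: 7.78
position: [0.4514, -0.1069, 0.0678]
ee_rot: [-2.15, 2.29, -0.0]
ft_force: [-1.0, 2.0, 4.3]
gripper_width: 0.006
finger_force: 2.1
```

jog_arm:
  moves:
    - [0,0,0,0,0,0.003,1]
    - [0,0,0,0,0,0,1]
    - [0,0,0,0,0,0,1]
    - [0,0,0,0,0,0,1]

```text
time: 8.12
position: [0.4514, -0.1069, 0.0649]
ee_rot: [-2.15, 2.29, -0.0]
ft_force: [-2.0, 3.6, 6.9]
gripper_width: 0.0
finger_force: 3.7
```

Right is middling: 6.9 N at about 6.2 mm. So left is firm, middle is soft and right is middling. Back to the left foot to grasp it.

jog_arm:
  moves:
    - [0,0,0,0,0,-0.015,1]
    - [0,0,0,0,0,-0.03,1]
    - [0,0,0,-0.02,0,-0.02,0.6]
    - [0,0,0,-0.03,0,-0.01,0.25]
    - [0,0,0,-0.03,0,0,0.25]
    - [0,0,0,-0.03,0,0,0.25]
    - [0,0,0,-0.03,0,0,0.25]
    - [0,0,0,-0.03,0,0,0.25]
    - [0,0,0,-0.03,0,0,0.25]
    - [0,0,0,-0.03,0,0,0.25]

```text
time: 8.95
position: [0.4656, 0.1239, 0.1397]
ee_rot: [-2.15, 2.29, -0.0]
ft_force: [0.3, -0.3, -0.7]
gripper_width: 0.548
finger_force: 0.0
```

jog_arm:
  moves:
    - [0,0,0,-0.01,0,0,0.25]
    - [0,0,0,0,0,0,0.25]
    - [0,0,0,0,0,0,0.25]

```text
time: 9.2
position: [0.466, 0.1325, 0.1393]
ee_rot: [2.151, -2.289, -0.0]
ft_force: [0.6, -0.8, 0.3]
gripper_width: 0.738
finger_force: 0.0
```

```bash
cat >> h.py <<'E'
def cap(im,KT,roi,z,thr=85):
    u0,u1,v0,v1=roi;m=np.zeros(im.shape[:2],bool);m[v0:v1,u0:u1]=im.max(2)[v0:v1,u0:u1]<thr
    for b in blobs(m,100,6000):
        ct=cv2.findContours(b[2].astype(np.uint8),0,2)[0][0];e=cv2.fitEllipse(ct);P=toplane(KT,ct[:,0],z)
        print("cap",b[0],b[1],"size",e[1],toplane(KT,e[0],z),np.ptp(P,0))
E
python3 - <<'E'
from h import *
go(.466,.131,.038,176.43)
st=ctrl.state();im=ctrl.get_image("wrist");cv2.imwrite("pics/w2.png",im[:,:,::-1]);KT=cam("wrist",st)
cap(im,KT,(270,360,0,225),.052);print(topix(KT,[.466,.131,.052]))
E
```

```text
heading 176.45307599159992 turn z 0.02307599159991014 shift(mm) [  1.4787  -0.1143 101.2706] tilt 0.03268715810870915 pos [0.466  0.1325 0.1393] j6 -0.7457475431850943 F [ 0.5692 -0.8272  0.3349] t 9.2 w 0.738264311020499
cap [315.5884  50.2949] 1448 size (39.279544830322266, 45.079689025878906) [[0.4581 0.0118 0.052 ]] [0.0281 0.0291 0.    ]
cap [315.4229 206.364 ] 934 size (33.22370529174805, 34.19181442260742) [[0.4655 0.129  0.052 ]] [0.0277 0.0303 0.    ]
[[315.0842 208.6518]]
```

jog_arm:
  moves:
    - [0,0,0,0.0015,0,0.02,0.25]
    - [0,0,0,0,0,0.025,0.25]
    - [0,0,0,0,0,0.025,0.25]
    - [0,0,0,0,0,0.02,0.25]
    - [0,0,0,0,0,0.0112,0.25]
    - [0,0,0,0,0,0,0.25]
    - [0,0,0,0,0,0,0.25]

```text
time: 9.83
position: [0.4659, 0.1295, 0.0381]
ee_rot: [2.148, -2.291, -0.0]
ft_force: [0.5, -0.3, 1.1]
gripper_width: 0.75
finger_force: 0.0
```

jog_arm:
  moves:
    - [0,0,0,0,0,0,0.4]
    - [0,0,0,0,0,0,0.5]
    - [0,0,0,0,0,0,0.6]
    - [0,0,0,0,0,0,0.8]
    - [0,0,0,0,0,0,1]
    - [0,0,0,0,0,0,1]
    - [0,0,0,0,0,0,1]

```text
time: 10.42
position: [0.4666, 0.131, 0.0391]
ee_rot: [-2.15, 2.289, -0.001]
ft_force: [-0.7, -0.5, 7.6]
gripper_width: 0.492
finger_force: 30.0
```

jog_arm:
  moves:
    - [0,0,0,0,0,-0.005,1]
    - [0,0,0,0,0,-0.015,1]
    - [0,0,0,0,0,-0.025,1]
    - [0,0,0,0,0,-0.025,1]
    - [0,0,0,0,0,-0.025,1]
    - [0,0,0,0,0,-0.015,1]
    - [0,0,0,0,0,0,1]
    - [0,0,0,0,0,0,1]

```text
time: 11.08
position: [0.4662, 0.131, 0.149]
ee_rot: [-2.149, 2.289, 0.0]
ft_force: [0.7, -0.4, -2.5]
gripper_width: 0.494
finger_force: 30.0
```

```bash
python3 - <<'E'
from h import *
go(.612,.1797,.15,99.12)
st=ctrl.state();im=ctrl.get_image("wrist");cv2.imwrite("pics/w3.png",im[:,:,::-1]);np.save("pics/w3.npy",im)
K,T=ctrl.get_calibration("wrist")["mtx"],ctrl.get_calibration("wrist")["tool_from_camera"]
print("tcp px",topix((K,T),[[0,0,0],[0,0,-.014],[0,0,.032]]))
E
```

```text
heading 176.373613136033 turn z 77.25361313603298 shift(mm) [-151.7106   24.9602   -0.7519] tilt 0.11053117273845768 pos [0.4662 0.131  0.149 ] j6 -0.7438983631607621 F [ 0.674  -0.4464 -2.5065] t 11.0833 w 0.49380617170517344
tcp px [[314.7086 264.6924]
 [314.5733 279.2454]
 [314.9457 239.1766]]
```

View pics/w3.png

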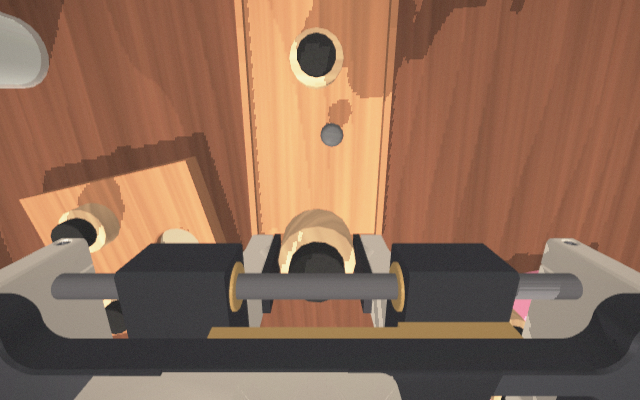

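The foot is held upright, with the wood's near edge at about (317,209) and the cap's near edge at about (317,243). I'll get its offset in the tool frame from those edges.

```bash
python3 - <<'E'
from h import *
im=np.load("pics/w3.npy");c=ctrl.get_calibration("wrist");KT=(c["mtx"],c["tool_from_camera"])
print(topix(KT,[[.022,0,.033],[.022,0,.003],[.015,0,-.013],[0.015,0,.003]]))
for v in range(200,252):print(v,im[v,312:322].mean(0).astype(int),end=" ")
# foot left/right extents at some rows in wood
E
```

```text
[[314.9142 206.8985]
 [314.6806 225.4072]
 [314.5387 251.4398]
 [314.6983 237.3496]]
200 [240 177 123] 201 [240 178 124] 202 [240 177 122] 203 [240 178 123] 204 [240 178 123] 205 [240 178 123] 206 [240 178 123] 207 [240 178 123] 208 [230 167 118] 209 [198 149 110] 210 [176 140 106] 211 [175 140 106] 212 [173 138 104] 213 [174 139 105] 214 [176 141 107] 215 [177 141 106] 216 [179 143 108] 217 [182 145 109] 218 [184 147 110] 219 [186 148 111] 220 [188 149 112] 221 [188 149 112] 222 [186 148 111] 223 [183 146 110] 224 [180 143 108] 225 [180 143 108] 226 [194 154 115] 227 [218 176 131] 228 [225 184 137] 229 [224 184 136] 230 [224 183 136] 231 [224 184 137] 232 [224 184 137] 233 [225 185 138] 234 [225 185 138] 235 [225 186 138] 236 [226 186 139] 237 [226 187 139] 238 [227 187 140] 239 [228 188 140] 240 [228 189 141] 241 [191 152 115] 242 [99 82 67] 243 [44 43 42] 244 [43 43 41] 245 [44 43 42] 246 [43 42 42] 247 [43 42 41] 248 [44 42 41] 249 [44 42 41] 250 [44 42 42] 251 [46 44 42]
```

jog_arm:
  moves:
    - [0,0,7,0,0,0,1]
    - [0,0,7,0,0,0,1]
    - [0,0,7,0,0,0,1]
    - [0,0,7,0,0,0,1]
    - [0,0,7,0,0,0,1]
    - [0,0,7,0,0,0,1]
    - [0,0,7,0,0,0,1]
    - [0,0,7,0,0,0,1]
    - [0,0,7,0,0,0,1]
    - [0,0,7,0,0,0,1]

```text
time: 11.97
position: [0.4652, 0.1302, 0.1466]
ee_rot: [0.437, -3.108, 0.002]
ft_force: [-0.0, 0.1, -1.8]
gripper_width: 0.491
finger_force: 30.0
```

jog_arm:
  moves:
    - [0,0,7,0,0,0,1]
    - [0,0,0.25,0,0,0,1]
    - [0,0,0,-0.025,0.005,0,1]
    - [0,0,0,-0.025,0.005,0,1]
    - [0,0,0,-0.025,0.005,0,1]
    - [0,0,0,-0.025,0.005,0,1]
    - [0,0,0,-0.025,0.005,0,1]
    - [0,0,0,-0.025,0,0,1]
    - [0,0,0,0,0,0,1]
    - [0,0,0,0,0,0,1]

```text
time: 12.8
position: [0.6103, 0.179, 0.146]
ee_rot: [0.254, -3.128, 0.002]
ft_force: [0.4, -0.5, -3.0]
gripper_width: 0.489
finger_force: 30.0
```

```bash
python3 - <<'E'
from h import *
go(.612,.1797,.11,99.12)
st=ctrl.state();im=ctrl.get_image("wrist");cv2.imwrite("pics/w4.png",im[:,:,::-1]);np.save("pics/w4.npy",im);np.save("pics/w4s.npy",np.r_[st["position"],st["ee_rot"]])
KT=cam("wrist",st);print("recess floor pred",topix(KT,[[.612,.1797,.014],[.612,.1797,.024]]))
E
```

```text
heading 99.27794979134676 turn z 0.15794979134676623 shift(mm) [-1.9312  0.4998 35.9653] tilt 0.1981107508056964 pos [0.6103 0.179  0.146 ] j6 -2.0000188388701954 F [ 0.3569 -0.5179 -3.0321] t 12.8 w 0.4887426066038405
recess floor pred [[317.4167 197.4771]
 [317.4311 200.5746]]
```

View pics/w4.png

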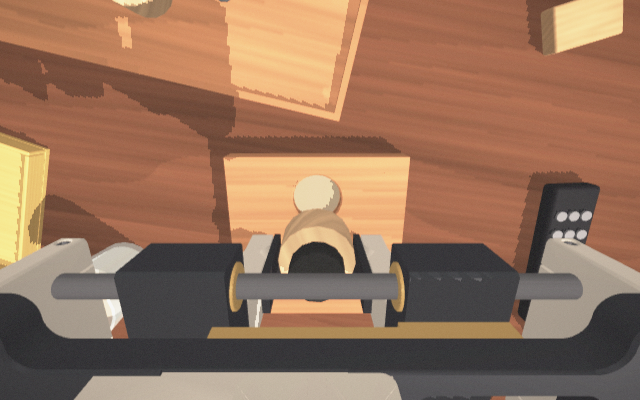

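The recess shows at about (317,194) with its near edge at about (317,176), just ahead of the held foot. I'll fit its near arc and the foot's near edge in the tool frame.

```bash
cat > fit.py <<'E'
from h import *
from scipy.optimize import least_squares
def fit(im,st,vmax,box,wood=(43,)):
    c=ctrl.get_calibration("wrist");KT=(c["mtx"],c["tool_from_camera"]);W=cam("wrist",st)
    hsv=cv2.cvtColor(im,cv2.COLOR_RGB2HSV);u0,u1,v0,v1=box
    m=np.zeros(im.shape[:2],np.uint8);m[v0:v1,u0:u1]=hsv[v0:v1,u0:u1,1]<90
    b=max(blobs(m,50,9000),key=lambda b:b[1]);ct=cv2.findContours(b[2].astype(np.uint8),0,2)[0][0][:,0]
    ct=ct[ct[:,1]<vmax];P=toplane(W,ct,.0225)[:,:2]
    r=least_squares(lambda p:np.hypot(*(P-p[:2]).T)-.023,P.mean(0),loss="soft_l1",f_scale=.0005)
    r2=least_squares(lambda p:np.hypot(*(P-p[:2]).T)-p[2],np.r_[P.mean(0),.023],loss="soft_l1",f_scale=.0005)
    print("recess world",r.x,"res mm",1000*np.abs(r.fun).mean(),"free r",r2.x,"n",len(ct))
    M=R.from_rotvec(st["ee_rot"]).as_matrix();rec=M.T@(np.r_[r.x,.0225]-st["position"])
    # held foot: bottom-edge arc on wood boundary
    return rec
E
python3 - <<'E'
from fit import *
im=np.load("pics/w4.npy");a=np.load("pics/w4s.npy");st=dict(position=a[:3],ee_rot=a[3:])
print("sat",cv2.cvtColor(im,cv2.COLOR_RGB2HSV)[[190,165,212,228],317,1])
print("recess in tool",fit(im,st,203,(280,355,160,212)))
hsv=cv2.cvtColor(im,cv2.COLOR_RGB2HSV)
for v in(222,230,234,238):print(v,[(u,im[v,u].tolist()) for u in list(range(276,292,2))+list(range(344,360,2))])
for v in range(203,232):print(v,im[v,312:322].mean(0).astype(int),end=" ")
E
```

```text
sat [ 62 106 102 100]
recess world [0.611  0.1784] res mm 0.5771873650160079 free r [0.6089 0.178  0.0213] n 41
recess in tool [-0.001  -0.0005  0.1235]
222 [(276, [242, 183, 126]), (278, [243, 184, 127]), (280, [243, 184, 128]), (282, [243, 184, 126]), (284, [243, 184, 127]), (286, [243, 182, 126]), (288, [242, 184, 128]), (290, [181, 146, 111]), (344, [216, 162, 120]), (346, [244, 190, 132]), (348, [245, 192, 134]), (350, [244, 190, 133]), (352, [244, 189, 131]), (354, [244, 188, 131]), (356, [244, 189, 130]), (358, [244, 192, 133])]
230 [(276, [240, 177, 124]), (278, [240, 178, 124]), (280, [241, 179, 125]), (282, [240, 177, 123]), (284, [232, 166, 116]), (286, [179, 140, 108]), (288, [179, 144, 109]), (290, [195, 155, 118]), (344, [184, 147, 111]), (346, [183, 147, 112]), (348, [184, 146, 109]), (350, [238, 175, 123]), (352, [239, 177, 123]), (354, [239, 177, 122]), (356, [239, 179, 125]), (358, [239, 178, 123])]
234 [(276, [111, 82, 67]), (278, [110, 82, 66]), (280, [171, 121, 88]), (282, [239, 178, 123]), (284, [175, 139, 107]), (286, [181, 146, 109]), (288, [191, 152, 114]), (
[... 398 characters left out ...]
4, [227, 187, 140]), (346, [201, 161, 122]), (348, [176, 141, 108]), (350, [181, 142, 108]), (352, [200, 135, 97]), (354, [47, 46, 45]), (356, [52, 52, 55]), (358, [49, 49, 49])]
203 [235 217 178] 204 [235 216 178] 205 [235 215 177] 206 [235 216 177] 207 [235 216 177] 208 [223 194 156] 209 [198 160 123] 210 [186 149 112] 211 [184 148 111] 212 [184 147 111] 213 [185 148 112] 214 [188 150 113] 215 [188 150 113] 216 [191 153 115] 217 [194 155 117] 218 [197 156 117] 219 [198 158 118] 220 [199 159 119] 221 [199 159 119] 222 [197 157 118] 223 [193 154 116] 224 [190 152 114] 225 [191 152 115] 226 [211 168 126] 227 [228 189 141] 228 [232 195 146] 229 [232 195 145] 230 [231 194 144] 231 [231 194 144]
```

```bash
python3 - <<'E'
from h import *
im=np.load("pics/w4.npy");a=np.load("pics/w4s.npy");st=dict(position=a[:3],ee_rot=a[3:]);KT=cam("wrist",st)
o=cv2.resize(im[160:245,265:370,::-1],None,fx=7,fy=7,interpolation=cv2.INTER_CUBIC)
def dr(c,r,z,col,KT):
    t=np.linspace(0,2*np.pi,200);p=topix(KT,np.c_[c[0]+r*np.cos(t),c[1]+r*np.sin(t),0*t+z]);q=((p-[265,160]+.5)*7).astype(np.int32);cv2.polylines(o,[q],True,col,1)
c=ctrl.get_calibration("wrist")
dr((.611,.179),.0245,.024,(0,0,255),KT)
dr((.611,.179),.023,.014,(255,0,0),KT)
dr((0,0),.022,.033,(0,255,0),(c["mtx"],c["tool_from_camera"]))
cv2.imwrite("pics/c4.png",o)
E
```

```text
(no output)
```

View pics/c4.png

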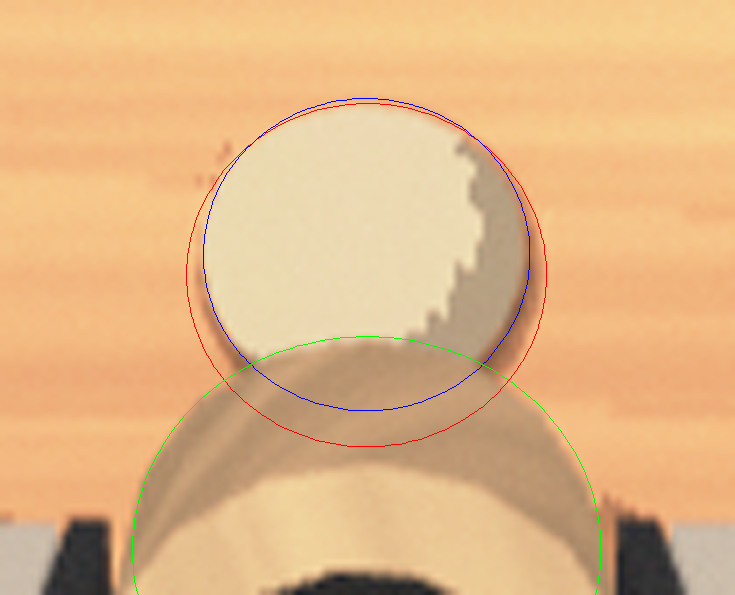

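The overlay confirms it: recess at (0.611, 0.179), foot offset about 0.5 mm, and the TCP is already over target. I'll lower.

jog_arm:
  moves:
    - [0,0,0,0,0,0.02,1]
    - [0,0,0,0,0,0.02,1]
    - [0,0,0,0,0,0.02,1]
    - [0,0,0,0,0,0.015,1]
    - [0,0,0,0,0,0.008,1]
    - [0,0,0,0,0,0,1]
    - [0,0,0,0,0,0,1]
    - [0,0,0,0,0,0,1]

```text
time: 13.52
position: [0.6107, 0.1796, 0.0665]
ee_rot: [-0.251, 3.13, 0.001]
ft_force: [-0.0, 0.3, -1.3]
gripper_width: 0.493
finger_force: 30.0
```

```bash
python3 -c "
from h import *
go(.6105,.1789,.047,99.12)
ctrl.get_image('top')
go(.6105,.1789,.047,99.12)"
```

```text
heading 99.18278743356669 turn z 0.06278743356668315 shift(mm) [ 0.3525 -0.6361 19.5203] tilt 0.08577588419114382 pos [0.6107 0.1796 0.0665] j6 -2.002961269912699 F [-0.0313  0.2783 -1.3213] t 13.5167 w 0.49267038281954106
heading 99.17188225152739 turn z 0.051882251527388235 shift(mm) [ 0.5124 -0.7034 19.6942] tilt 0.1125812459630457 pos [0.6109 0.1797 0.0667] j6 -2.003054738665463 F [ 0.6813  0.0589 -2.1204] t 13.5667 w 0.49184330853898095
```

jog_arm:
  moves:
    - [0,0,0,0.0004,-0.0006,0.004,1]
    - [0,0,0,0,0,0.004,1]
    - [0,0,0,0,0,0.002,1]
    - [0,0,0,0,0,0.001,1]
    - [0,0,0,0,0,0,1]
    - [0,0,0,0,0,0,1]

```text
time: 14.07
position: [0.6101, 0.1786, 0.0543]
ee_rot: [0.25, -3.131, 0.0]
ft_force: [-0.6, 0.1, -1.4]
gripper_width: 0.492
finger_force: 30.0
```

jog_arm:
  moves:
    - [0,0,0,0,0,0.002,1]
    - [0,0,0,0,0,0,1]
    - [0,0,0,0,0,0,1]

```text
time: 14.32
position: [0.6099, 0.1786, 0.0522]
ee_rot: [0.25, -3.131, 0.0]
ft_force: [0.3, 0.4, -2.5]
gripper_width: 0.497
finger_force: 30.0
```

It's entering freely.

jog_arm:
  moves:
    - [0,0,0,0,0,0.002,1]
    - [0,0,0,0,0,0.001,1]
    - [0,0,0,0,0,0,1]
    - [0,0,0,0,0,0,1]

```text
time: 14.65
position: [0.61, 0.1786, 0.0493]
ee_rot: [0.25, -3.131, 0.0]
ft_force: [0.5, -0.2, -2.2]
gripper_width: 0.493
finger_force: 30.0
```

jog_arm:
  moves:
    - [0,0,0,0,0,0.001,1]
    - [0,0,0,0,0,0,1]
    - [0,0,0,0,0,0,1]

```text
time: 14.9
position: [0.61, 0.1786, 0.0483]
ee_rot: [0.25, -3.132, 0.0]
ft_force: [0.6, 0.9, -1.6]
gripper_width: 0.49
finger_force: 30.0
```

jog_arm:
  moves:
    - [0,0,0,0,0,0.001,1]
    - [0,0,0,0,0,0,1]
    - [0,0,0,0,0,0,1]

```text
time: 15.15
position: [0.61, 0.1786, 0.0473]
ee_rot: [0.25, -3.132, 0.0]
ft_force: [-0.1, 0.0, -1.5]
gripper_width: 0.496
finger_force: 30.0
```

jog_arm:
  moves:
    - [0,0,0,0,0,0.0007,1]
    - [0,0,0,0,0,0,1]
    - [0,0,0,0,0,0,1]

```text
time: 15.4
position: [0.6101, 0.1786, 0.0472]
ee_rot: [-0.25, 3.131, 0.0]
ft_force: [-2.0, 0.6, 4.4]
gripper_width: 0.494
finger_force: 30.0
```

jog_arm:
  moves:
    - [0,0,0,0,0,0.0007,1]
    - [0,0,0,0,0,0,1]
    - [0,0,0,0,0,0,1]

```text
time: 15.65
position: [0.61, 0.1787, 0.0471]
ee_rot: [-0.251, 3.131, 0.0]
ft_force: [-5.2, -0.3, 10.6]
gripper_width: 0.489
finger_force: 30.0
```

Seated at z=0.0472, as expected for the floor. Releasing and rising.

jog_arm:
  moves:
    - [0,0,0,0,0,-0.0007,0.45]
    - [0,0,0,0,0,0,0.4]
    - [0,0,0,0,0,0,0.3]
    - [0,0,0,0,0,0,0.3]
    - [0,0,0,0,0,-0.01,0.3]
    - [0,0,0,0,0,-0.025,0.3]
    - [0,0,0,0,0,-0.025,0.3]
    - [0,0,0,0,0,-0.025,0.3]
    - [0,0,0,0,0,-0.015,0.3]
    - [0,0,0,0,0,0,0.3]

```text
time: 16.48
position: [0.6121, 0.1795, 0.1517]
ee_rot: [-0.251, 3.125, 0.004]
ft_force: [0.2, 1.2, -0.2]
gripper_width: 0.7
finger_force: 0.0
```

```bash
python3 - <<'E'
from h import *
go(.459,.0127,.147,176.43)
im=ctrl.get_image("wrist");cv2.imwrite("pics/w5.png",im[:,:,::-1])
E
```

```text
heading 99.17619166985884 turn z -77.25380833014117 shift(mm) [176.0307 142.4458   3.2214] tilt 0.3948901102726637 pos [0.6121 0.1795 0.1517] j6 -2.0027086808975567 F [ 0.2294  1.2066 -0.2241] t 16.4833 w 0.7002190912229723
```

View pics/w5.png

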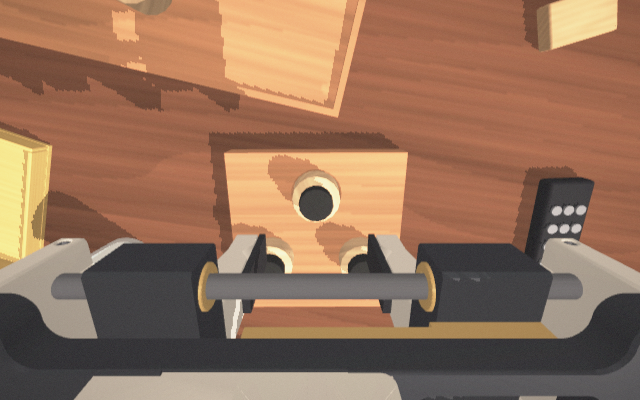

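The firm foot is seated upright in the recess at (316,198). Next is the soft foot in the middle.

jog_arm:
  moves:
    - [0,0,-7,0,0,0,0.25]
    - [0,0,-7,0,0,0,0.25]
    - [0,0,-7,0,0,0,0.25]
    - [0,0,-7,0,0,0,0.25]
    - [0,0,-7,0,0,0,0.25]
    - [0,0,-7,0,0,0,0.25]
    - [0,0,-7,0,0,0,0.25]
    - [0,0,-7,0,0,0,0.25]
    - [0,0,-7,0,0,0,0.25]
    - [0,0,-7,0,0,0,0.25]

```text
time: 17.37
position: [0.6095, 0.1784, 0.1458]
ee_rot: [2.007, -2.415, -0.001]
ft_force: [0.3, -0.5, 1.2]
gripper_width: 0.753
finger_force: 0.0
```

jog_arm:
  moves:
    - [0,0,-7,0.02,0.016,0,0.25]
    - [0,0,-0.25,0.025,0.02,0,0.25]
    - [0,0,0,0.025,0.02,0,0.25]
    - [0,0,0,0.025,0.02,0,0.25]
    - [0,0,0,0.025,0.02,0,0.25]
    - [0,0,0,0.025,0.02,0,0.25]
    - [0,0,0,0.025,0.02,0,0.25]
    - [0,0,0,0.006,0.006,0,0.25]
    - [0,0,0,0,0,0,0.25]
    - [0,0,0,0,0,0,0.25]

```text
time: 18.2
position: [0.455, 0.0142, 0.1469]
ee_rot: [-2.149, 2.291, -0.0]
ft_force: [0.2, -0.7, 1.5]
gripper_width: 0.749
finger_force: 0.0
```

```bash
python3 - <<'E'
from h import *
go(.459,.0127,.038,176.43)
E
```

```text
heading 176.3512027101296 turn z -0.07879728987040835 shift(mm) [  1.3048  -4.0142 108.9035] tilt 0.04166165674852935 pos [0.455  0.0142 0.1469] j6 -0.5300376346849983 F [ 0.1549 -0.7358  1.5259] t 18.2 w 0.7492175721266806
```

jog_arm:
  moves:
    - [0,0,0,0.0013,-0.004,0.02,0.25]
    - [0,0,0,0,0,0.025,0.25]
    - [0,0,0,0,0,0.025,0.25]
    - [0,0,0,0,0,0.02,0.25]
    - [0,0,0,0,0,0.014,0.25]
    - [0,0,0,0,0,0.005,0.25]
    - [0,0,0,0,0,0,0.25]
    - [0,0,0,0,0,0,0.25]

```text
time: 18.87
position: [0.4594, 0.0133, 0.0377]
ee_rot: [2.151, -2.289, 0.0]
ft_force: [0.3, 0.8, 0.1]
gripper_width: 0.753
finger_force: 0.0
```

jog_arm:
  moves:
    - [0,0,0,0,0,0,0.4]
    - [0,0,0,0,0,0,0.5]
    - [0,0,0,0,0,0,0.6]
    - [0,0,0,0,0,0,0.8]
    - [0,0,0,0,0,0,1]
    - [0,0,0,0,0,0,1]
    - [0,0,0,0,0,0,1]

```text
time: 19.45
position: [0.4591, 0.013, 0.0383]
ee_rot: [-2.15, 2.29, -0.001]
ft_force: [-2.0, 0.7, 7.5]
gripper_width: 0.491
finger_force: 30.0
```

jog_arm:
  moves:
    - [0,0,0,0,0,-0.005,1]
    - [0,0,0,0,0,-0.015,1]
    - [0,0,0,0,0,-0.025,1]
    - [0,0,0,0,0,-0.025,1]
    - [0,0,0,0,0,-0.025,1]
    - [0,0,0,0,0,-0.015,1]
    - [0,0,0,0,0,0,1]
    - [0,0,0,0,0,0,1]

```text
time: 20.12
position: [0.4588, 0.0129, 0.1483]
ee_rot: [-2.148, 2.289, -0.0]
ft_force: [-0.8, -0.0, -2.9]
gripper_width: 0.496
finger_force: 30.0
```

```bash
python3 - <<'E'
from h import *
go(.667,-.175,.15,168.6)
E
```

```text
heading 176.36136553451155 turn z 7.761365534511555 shift(mm) [ 143.0677 -241.2667   -1.6349] tilt 0.1118886568837208 pos [0.4588 0.0129 0.1483] j6 -0.5222067449399529 F [-0.801  -0.0142 -2.888 ] t 20.1167 w 0.49631307258154883
```

jog_arm:
  moves:
    - [0,0,4,0,0,0,1]
    - [0,0,3.8,0,0,0,1]
    - [0,0,0,0.018,-0.03,0,1]
    - [0,0,0,0.018,-0.03,0,1]
    - [0,0,0,0.018,-0.03,0,1]
    - [0,0,0,0.018,-0.03,0,1]
    - [0,0,0,0.018,-0.03,0,1]
    - [0,0,0,0.018,-0.03,0,1]
    - [0,0,0,0.018,-0.03,0,1]
    - [0,0,0,0.017,-0.031,0,1]

```text
time: 20.95
position: [0.6664, -0.1765, 0.145]
ee_rot: [1.987, -2.43, -0.004]
ft_force: [0.6, 1.3, -1.2]
gripper_width: 0.492
finger_force: 30.0
```

jog_arm:
  moves:
    - [0,0,0,0,0,0,1]
    - [0,0,0,0,0,0,1]
    - [0,0,0,0,0,0,1]

```text
time: 21.2
position: [0.6653, -0.1752, 0.145]
ee_rot: [1.986, -2.43, -0.005]
ft_force: [-0.1, -0.4, -2.0]
gripper_width: 0.495
finger_force: 30.0
```

```bash
python3 - <<'E'
from h import *
go(.667,-.175,.037,168.6)
im=ctrl.get_image("wrist");cv2.imwrite("pics/w6.png",im[:,:,::-1])
E
```

```text
heading 168.5237718409321 turn z -0.07622815906788105 shift(mm) [ -0.5266  -2.0599 108.0225] tilt 0.23914150011851296 pos [ 0.6653 -0.1752  0.145 ] j6 -0.22467754562825332 F [-0.1166 -0.4414 -2.0249] t 21.2 w 0.49522697647026015
```

View pics/w6.png

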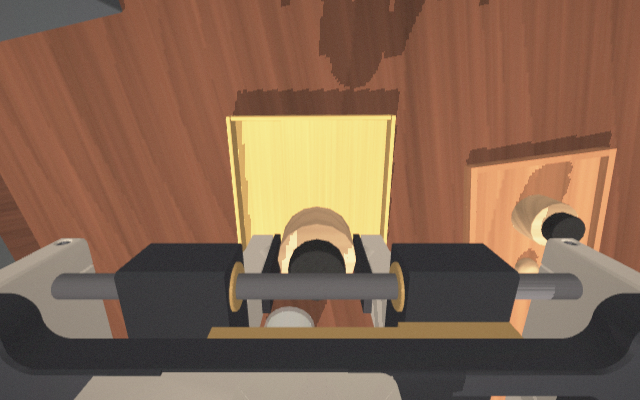

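The foot is centred over the dish, aligned with its sides. Lowering.

jog_arm:
  moves:
    - [0,0,0,0,-0.002,0.02,1]
    - [0,0,0,0,0,0.025,1]
    - [0,0,0,0,0,0.025,1]
    - [0,0,0,0,0,0.02,1]
    - [0,0,0,0,0,0.01,1]
    - [0,0,0,0,0,0.003,1]
    - [0,0,0,0,0,0,1]
    - [0,0,0,0,0,0,1]

```text
time: 21.92
position: [0.6694, -0.1752, 0.046]
ee_rot: [-1.99, 2.43, -0.002]
ft_force: [-0.2, 0.6, -0.4]
gripper_width: 0.495
finger_force: 30.0
```

jog_arm:
  moves:
    - [0,0,0,0,0,0.002,1]
    - [0,0,0,0,0,0.001,1]
    - [0,0,0,0,0,0,1]
    - [0,0,0,0,0,0,1]

```text
time: 22.25
position: [0.6688, -0.1755, 0.0422]
ee_rot: [-1.989, 2.431, -0.001]
ft_force: [1.2, 0.3, -1.8]
gripper_width: 0.494
finger_force: 30.0
```

jog_arm:
  moves:
    - [0,0,0,0,0,0.002,1]
    - [0,0,0,0,0,0.0015,1]
    - [0,0,0,0,0,0,1]
    - [0,0,0,0,0,0,1]

```text
time: 22.58
position: [0.6685, -0.1755, 0.0379]
ee_rot: [1.989, -2.431, -0.0]
ft_force: [-0.7, 0.1, -0.6]
gripper_width: 0.493
finger_force: 30.0
```

jog_arm:
  moves:
    - [0,0,0,0,0,0.001,1]
    - [0,0,0,0,0,0,1]
    - [0,0,0,0,0,0,1]

```text
time: 22.83
position: [0.6686, -0.1755, 0.0371]
ee_rot: [1.989, -2.431, -0.0]
ft_force: [0.4, 0.9, -1.8]
gripper_width: 0.494
finger_force: 30.0
```

jog_arm:
  moves:
    - [0,0,0,0,0,0.001,1]
    - [0,0,0,0,0,0,1]
    - [0,0,0,0,0,0,1]

```text
time: 23.08
position: [0.6688, -0.1755, 0.0364]
ee_rot: [-1.989, 2.431, -0.001]
ft_force: [-0.6, 0.4, 0.1]
gripper_width: 0.494
finger_force: 30.0
```

Touching the floor now (z 0.0364, expected 0.0363). Releasing.

jog_arm:
  moves:
    - [0,0,0,0,0,0,0.45]
    - [0,0,0,0,0,0,0.4]
    - [0,0,0,0,0,0,0.3]
    - [0,0,0,0,0,0,0.3]
    - [0,0,0,0,0,-0.01,0.3]
    - [0,0,0,0,0,-0.025,0.3]
    - [0,0,0,0,0,-0.025,0.3]
    - [0,0,0,0,0,-0.025,0.3]
    - [0,0,0,0,0,-0.025,0.3]
    - [0,0,0,0,0,0,0.3]

```text
time: 23.92
position: [0.6716, -0.1761, 0.1533]
ee_rot: [-1.987, 2.426, -0.011]
ft_force: [0.6, -1.5, 1.9]
gripper_width: 0.699
finger_force: 0.0
```

jog_arm:
  moves:
    - [0,0,0,0,0.03,-0.02,0.3]
    - [0,0,0,0,0.03,-0.02,0.3]
    - [0,0,0,0,0.03,0,0.3]
    - [0,0,0,0,0.03,0,0.3]
    - [0,0,0,0,0,0,0.3]
    - [0,0,0,0,0,0,0.3]

```text
time: 24.42
position: [0.5501, -0.1516, 0.1878]
ee_rot: [-1.989, 2.43, -0.002]
ft_force: [0.7, -0.2, -0.3]
gripper_width: 0.702
finger_force: 0.0
```

```bash
python3 - <<'E'
from h import *
im=ctrl.get_image("side")
cv2.imwrite("pics/s7.png",cv2.resize(im[140:300,250:500,::-1],None,fx=3,fy=3,interpolation=cv2.INTER_CUBIC))
print(ctrl.state()["time"])
E
```

```text
24.4667
```

View pics/s7.png

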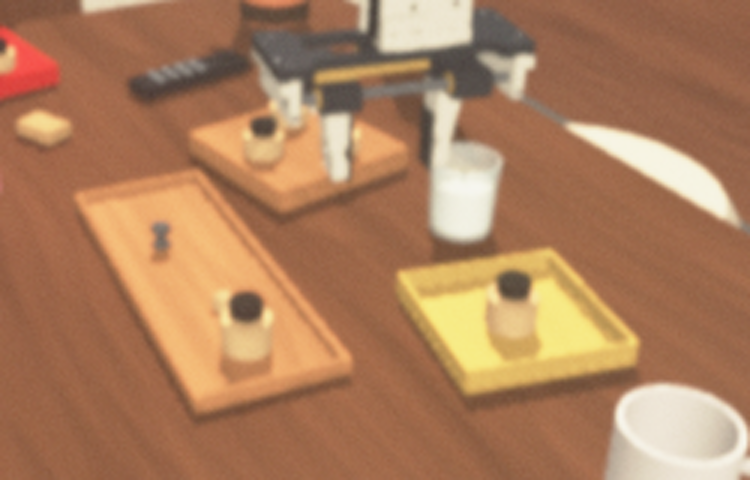

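The crop shows the firm foot upright in the plinth at (263,140) and the soft foot upright in the dish at (513,305). The middling foot is still on the tray at (246,325), and the bystanders are in place. Handing in.

```bash
python3 -c "
from plant import ctrl
print(ctrl.close_job())"
```

```text
the job is handed in; nothing more can be done
None
```

I handed the job in at about 24.5 s: the firmest foot (left, 12.2 N) is seated in the recess, the softest (middle, 3.5 N) stands in the dish, and the middling one (right, 6.9 N) is still in its place on the tray; the judge's verdict wasn't shown.

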